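# Level the sprung appliance shelf with its foot screw

### The arm

A 7-joint arm with a two-finger parallel gripper is mounted at the origin on a cart in front of the work surface, level with it; the furniture and walls round the work are solid. World frame = base frame: x ahead of the robot, y to its left, z up, the work surface at z = 0. Lengths are in m, angles in rad, forces in N, time in s.
With the tool pointing down it reaches from about 0.4 to 0.875 m from the base axis. Payload 6.5 kg.
Tool frame: the origin (TCP) lies at the very end of the fingers, on their centre line; the grasp point (between the pads) lies 19 mm behind it; z points along the fingers, y is the line along which they close (so a half turn about z gives the same grasp; the last joint's range is limited). The gripper opens to 85 mm and grips with 20 to 120 N. Pads are 22 mm wide; open, the fingers measure 114 mm over their backs; the gripper's body (76 mm by 85 mm) begins 54 mm behind the grasp point. The pads swing forward as they close: fully open they stand 13 mm farther back than shut.
Start: joints at [1.056, 0.536, -0.004, 1.538, 0.003, 1.067, -0.071], TCP at [0.282, -0.586, 0.231] pointing down, gripper open.
Joint ranges: [-2.7, 2.7], [-0.37, 2.16], [-1.27, 1.26], [0.24, 2.4], [-1.31, 4.45], [0.19, 1.91], [-2.76, 2.76]. Speed limits (rad/s): [2.39, 2.39, 3.14, 3.14, 3.14, 3.14, 3.14].

### API

Orientations are given as a unit quaternion [w, x, y, z].
In Python, from plant import get_state, snapshot, job_done gives the robot as it stands.
- The arm moves only by the shell command python3 -m inch 'ROWS'. ROWS is text: rows parted by semicolons, each of 5 numbers parted by spaces: the shift along the world's x, y, z in units of 50 mm (1.0 is 50 mm), then the turn about the world's z in degrees, then the closure, from -1 (fully open) to 1 (shut). In form: tx ty tz yaw jaw; .... A call has 1 to 10 rows; each row shifts and turns the commanded pose from where the row before left it; what a row does not reach is not made up. A row lasts 1/10 s, in which the tool goes at most 50 mm and 8.59 degrees, less where a joint would pass 70% of its speed; a pose out of reach is approached as far as the arm can. A call is refused whole if a number of a shift passes 1 or a number of a turn 8.59, either way. A call with a gripper value outside its range is refused whole. The fingers move at their own pace and stop on an object; the grip force is fixed at half the most. Time passes only in rows, so rows that do not move let the fingers close. It gives the time, the measured TCP pose, the force, the opening and the grip force at its end, in the units of the state.
- get_state(): the state, without advancing time (a new reading comes with each control period).
- snapshot(name): name is "scene" or "side" or "wrist"; returns a dict with "pixels" (480x640x3 uint8, red, green, blue), "fx", "fy", "cx", "cy" (pixels), "k1" (the pictures are not rectified: a ray, as slopes to the right and down, at radius r is drawn at 1 + k1 r^2 times it, then the intrinsics apply), "rvec" (rotation vector, rad) and "tvec" (3), from world to camera coordinates, as OpenCV has them. Camera axes: x right, y down, z forward; pixel columns grow to the right and rows downward; lengths in m; the calibration is good to about 2 mm. A picture is of the moment at which its call begins. There is no depth.
- job_done(): hands the job in; it is judged then, once.
The state is a dict: "t": time; "q": joint angles; "joint_velocities": joint speeds; "effort": joint torques, N m; "tool_pos": TCP position; "tool_rot": TCP orientation; "force": force on the tool from outside, world axes, zero at the start; "wrist_torque": the same for the moment, N m; "finger_gap": opening from 0.0 (shut) to 1.0 (fully open); "gripper_force": force on a finger pad.
Only numpy, scipy, OpenCV 4.12 (cv2) and the standard library are available. Lean on these libraries where they do the work, as an engineer would, in place of code of your own. Each camera call takes 0.05 s, during which the arm holds its last target. There are 200 camera calls.

### The job

Set the spirit level on the sprung shelf, lengthwise from front to back beside the black knob, and let go of it; leave the bell and the bowl where they are. Press the level down until you feel the shelf's foot land on the base, read the bubble, and turn the knob to screw the foot further out or in until the bubble stands between its two lines whenever the shelf is pressed onto its foot. Finish holding: the program ends with the gripper still pressing the level down, foot on the base and bubble centred.

Things in the scene. Friction and masses are not known exactly. Their poses are not given: they have to be found in the camera images.
- level: loose spirit level, aluminium bar 160 x 26 x 40 mm (along its x, y, z), 0.14 to 0.23 kg, black end caps, green vial in the middle of its top, 5 mm proud. Starts upright on the worktop. Origin: centre of its underside; +x towards the end with the round black hole. Grasp across the 26 mm width; press on the bare top, 40 mm up, at x = -50 or +50 mm, clear of the vial (x within 32 mm)
- bubble (a joint): the bubble in the level's vial, rad: 0 is the middle, + towards the level's +x end; 0.6 mm along the vial per 0.001, limits 0.036 each way. It runs to the higher end and equals the level's slope; settles in 0.5 s. Single readings scatter by several 0.001: average. The two black lines are 17 mm apart, the white bubble 12 mm long: between the lines is within 0.004
- bubble_mid (a point): middle of the white bubble, on top of the level, 43 mm above the level's origin when centred; its distance from the level's origin along the level's x is 0.6 m times the bubble's value (0 when centred; 0.557 m times it measured horizontally), a finer reading than the joint's
- stand: fixed stand: steel base plate 200 x 170 x 10 mm on the worktop. Origin: centre of the plate's underside; x runs from its front (towards the robot) to its back, y to its left, z up. It carries the shelf, hinged along the back at x = +92 mm
- shelf: aluminium shelf, 195 mm deep, 170 wide. Origin: middle of the hinge line, 50 mm above the worktop; axes as the stand's when level; flat top 5 mm above the origin, from x = -195 mm to 0. Springs hold its front up at a stop, 0.05 rad above level, even with the spirit level on it; 5 N on the level's front end lands the foot, 10 N seats it well. Room for the level at x = -100, y = +35 mm
- knob_grip (a point): centre of the round black knob on the shelf's front right corner (shelf x = -167, y = -50 mm), 36 mm across, reaching 12 mm above and below this point; stiff (0.12 N m), stays where left. Clockwise from above screws the foot out and raises the pressed shelf's front: 3.2 mm or 0.019 rad of slope per rad of turn. It starts 0.5 to 1.5 rad of turn off; 1.5 rad or more free each way
- foot: rubber foot pad, 28 mm across, straight below the knob under the shelf; lands on the base plate when the shelf is pressed down. Origin: centre of its underside
- order_bell: counter bell, bystander, 84 mm across, 56 mm high; origin under its centre
- oil_bowl: small bowl, bystander, 105 mm across, 36 mm high; origin under its centre; lies on the board behind the work, 20 mm above the worktop

How it is judged:
On the way, in this order (a step that is already met when the one before it is completed fails the run):
1. the level stands on the shelf, let go (contact force between level and shelf above 0.5 N and contact force between level and the fingers below 0.05 N and angle between the x axis of level and the x axis of stand, either way round below 0.25 rad and angle between level's own z axis and vertical below 0.12 rad), for 0.2 s.
2. the level is pressed until the foot bears on the base (contact force between level and the fingers above 2 N and contact force between foot and stand above 1 N), for 0.2 s.
At the end, for the whole second after the job is handed in: the level stands on the shelf, lengthwise front to back within 0.25 rad, and is still pressed by the fingers with more than 2 N; the foot bears on the base plate with more than 1 N; the bubble stands within 0.005 rad (3 mm) of the middle and the shelf is level within 0.007 rad; all at rest (all of step 2 and value of joint bubble between -0.005 and 0.005 rad and angle between shelf's own z axis and vertical below 0.007 rad and contact force between level and shelf above 2 N and angle between the x axis of level and the x axis of stand, either way round below 0.25 rad and linear speed of level below 0.02 m/s); the arm keeps its last pose, push and grip.
It fails at once if the bell or the bowl was shifted by more than 20 mm (distance of any of order_bell, oil_bowl from where it was at the start of the episode above 0.02 m).
It also fails if it takes over 72 s, if anything falls off the work surface, if the arm or the gripper's body presses on something with over 40 N, if the wrist force passes 120 N, or if a joint passes its speed limit or range.

## Working session

There is one attempt and no reset: what is moved stays moved. The work goes in short steps, Python scripts to look and compute and a shell command to move; the robot and the scene stay as the last step left them, time stands still between calls to the robot, and variables do not carry over. Pictures are saved under pics/ and viewed, at most 10 in all, crops included, and the job is handed in when it is done.

```bash
mkdir -p pics; ls; cat > h.py <<'E'
import numpy as np, cv2
from plant import get_state, snapshot
def snap(n,save=None):
    s=snapshot(n); s['pixels']=np.asarray(s['pixels'],np.uint8)
    if save: cv2.imwrite('pics/'+save,s['pixels'][:,:,::-1]); np.save('pics/'+save+'.npy',s,allow_pickle=True)
    return s
def RT(s): return cv2.Rodrigues(np.array(s['rvec'],float))[0],np.array(s['tvec'],float).ravel()
def ray(s,u,v):
    K=np.array([[s['fx'],0,s['cx']],[0,s['fy'],s['cy']],[0,0,1]],float)
    a=np.array([(u-s['cx'])/s['fx'],(v-s['cy'])/s['fy']]); d=a.copy()
    for _ in range(20): d=a/(1+s['k1']*(d@d))
    R,t=RT(s); return -R.T@t, R.T@np.array([d[0],d[1],1.])
def onz(s,u,v,z):
    o,d=ray(s,u,v); return o+d*(z-o[2])/d[2]
def proj(s,p):
    R,t=RT(s); c=R@np.array(p,float)+t; d=c[:2]/c[2]; d=d*(1+s['k1']*(d@d))
    return np.array([s['fx']*d[0]+s['cx'],s['fy']*d[1]+s['cy']])
def tri(*obs):
    A=0;b=0
    for s,u,v in obs:
        o,d=ray(s,u,v); d=d/np.linalg.norm(d); P=np.eye(3)-np.outer(d,d); A=A+P; b=b+P@o
    return np.linalg.solve(A,b)
E
python3 - <<'E'
from h import *
for n in('scene','side','wrist'):
    s=snap(n,n+'0.png'); o,_=ray(s,320,240); print(n,o.round(3),s['fx'],s['k1'])
print(get_state())
E
```

```text
pics
scene [-0.186 -1.458  0.75 ] 623.9856930106569 -0.17612500420755067
side [0.549 0.648 0.771] 468.177752143959 -0.06610776982561198
wrist [ 0.353 -0.551  0.374] 340.33751163274854 -0.011297359840102794
{'t': 0.15, 'q': array([ 1.05577385,  0.53702761, -0.00444404,  1.53860868,  0.00257296,
        1.06729268, -0.0711754 ]), 'joint_velocities': array([ 0.00129212, -0.00104622, -0.00016462, -0.00175325,  0.00027117,
       -0.00036372,  0.0005864 ]), 'effort': array([ 1.92857988e-03, -5.83783901e+01,  1.04985572e+00, -2.59351712e+01,
        1.24479661e-02,  6.51921073e-03,  3.33733612e-05]), 'tool_pos': array([ 0.28183784, -0.585198  ,  0.23060592]), 'tool_rot': array([-6.39544928e-04,  9.74915338e-01,  2.22575024e-01, -1.83536067e-04]), 'force': array([ 0.5623238 , -0.17276851, -0.13990378]), 'wrist_torque': array([0.03594821, 0.05771585, 0.02812866]), 'gripper_force': 0.0, 'finger_gap': 1.000087882741411}
```

View pics/scene0.png

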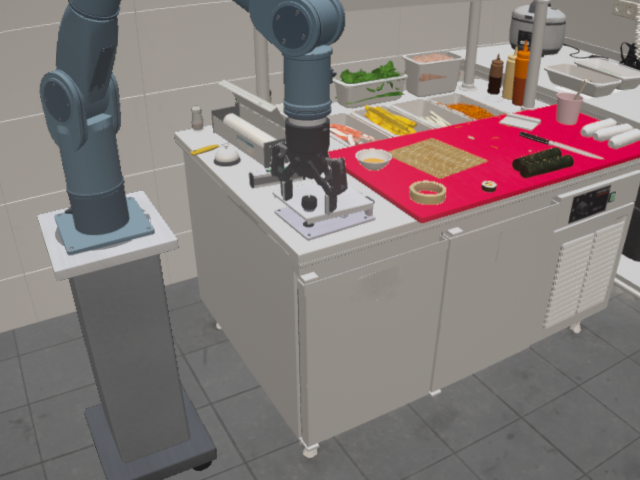

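View pics/side0.png

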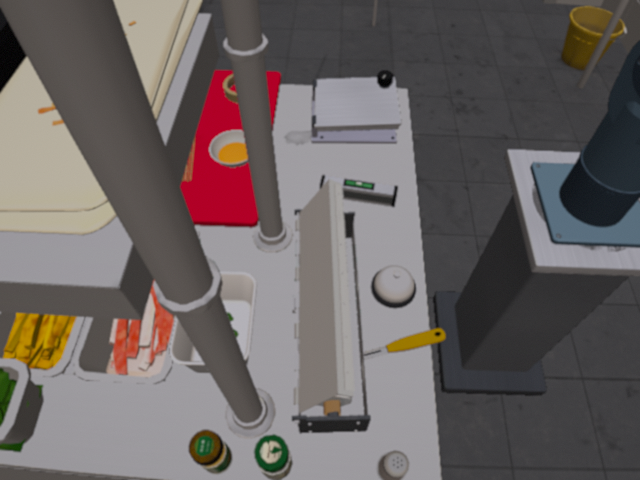

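Side view: shelf around (355,110), knob (385,78), level (360,190) with its vial at (359,184), bell (393,285), bowl (232,150). A box with a raised lid lies just past the level. The scene view is blocked by the gripper.

```bash
python3 - <<'E'
from h import *
s=np.load('pics/side0.png.npy',allow_pickle=True).item()
for n,u,v,z in [('lev',359,190,.04),('levL',321,185,.04),('levR',396,195,.04),('vial',359,184,.045),('knob',385,78,.06),('shelfFL',398,122,.06),('shelfBL',317,125,.055),('bell',393,285,.03),('bowl',232,150,.04),('lid',345,185,.1),('boxcorner',298,212,.05)]:
    print(n,onz(s,u,v,z).round(3))
im=s['pixels'][50:250,250:450]; cv2.imwrite('pics/c1.png',cv2.resize(im,(600,600),interpolation=cv2.INTER_CUBIC)[:,:,::-1])
E
```

```text
lev [0.498 0.022 0.04 ]
levL [0.576 0.012 0.04 ]
levR [0.423 0.031 0.04 ]
vial [0.498 0.01  0.045]
knob [ 0.435 -0.323  0.06 ]
shelfFL [ 0.412 -0.165  0.06 ]
shelfBL [ 0.593 -0.152  0.055]
bell [0.436 0.234 0.03 ]
bowl [ 0.776 -0.08   0.04 ]
lid [0.529 0.062 0.1  ]
boxcorner [0.617 0.092 0.05 ]
```

View pics/c1.png

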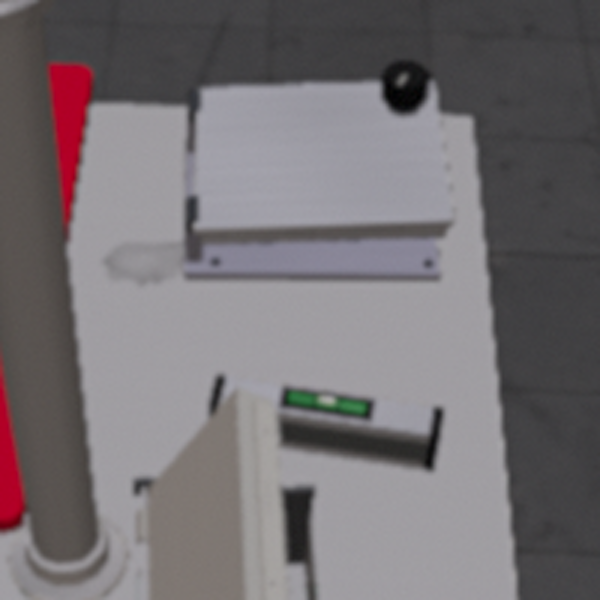

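View pics/wrist0.png

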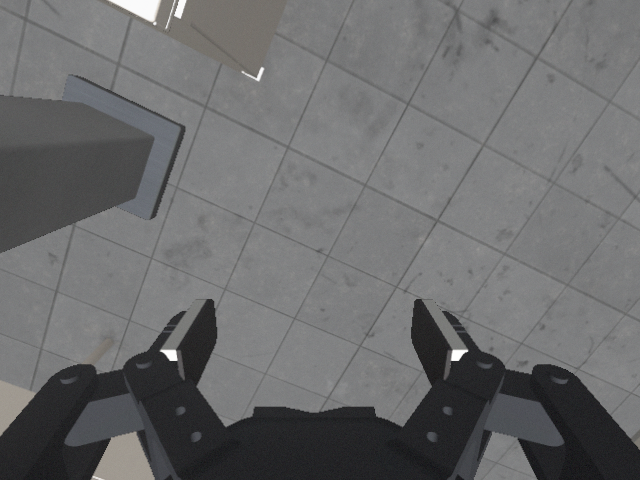

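Crop: level's bubble at (327,402) of the crop, the bar's far left half partly hidden by a box lid; the knob at (405,86). The wrist camera sees only floor; I'll fly over the work.

```bash
python3 -m inch '0 0 1 0 -1; 0.2 0.9 0.8 -3.3 -1; 0.3 1 0 -3.3 -1; 0.3 1 0 -3.3 -1; 0.4 1 0 -3.3 -1; 0.4 1 0 -3.3 -1; 0.4 1 0 -3.3 -1; 0.4 1 0 -3.3 -1; 0.3 1 0 -3.3 -1; 0.3 1 0 -3 -1'
python3 -m inch '0 0.5 0 -3 -1;0 0.5 0 -3 -1;0 0 0 0 -1;0 0 0 0 -1'
python3 - <<'E'
from h import *
s=snap('wrist','w1.png');o,d=ray(s,320,240);print(o,d,get_state()['tool_pos'],get_state()['tool_rot'])
E
```

```text
t: 1.15
tool_pos: [0.4221, -0.1695, 0.3141]
tool_rot: [0.0, 0.999, -0.033, 0.0]
force: [1.5, 0.2, 0.3]
finger_gap: 1.001
gripper_force: 0.0
t: 1.55
tool_pos: [0.4218, -0.1216, 0.314]
tool_rot: [0.0, 0.996, -0.084, -0.0]
force: [0.1, 0.1, -0.7]
finger_gap: 0.999
gripper_force: 0.0
[ 0.49972133 -0.13477787  0.45721056] [-0.32090607  0.03518157 -0.94672721] [ 0.42177487 -0.1223205   0.3139876 ] [ 2.26477700e-04  9.96426925e-01 -8.44590069e-02 -9.22841773e-05]
```

View pics/w1.png

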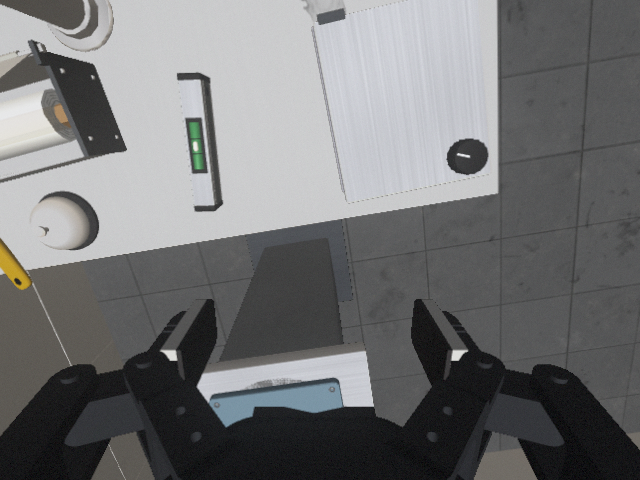

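Wrist view: level from (193,76) to (207,208), vial (197,146) with bubble; shelf front edge (345,202) to knob (467,156), its white mark at (463,156); box with roller at left (90,110), bell (62,220).

```bash
cat >> h.py <<'E'
def vial(s,bounds):
    "centroid of green blob"
    x0,y0,x1,y1=bounds; im=s['pixels'][y0:y1,x0:x1].astype(int)
    m=((im[:,:,1]>im[:,:,0]*1.5)&(im[:,:,1]>im[:,:,2]*1.3)&(im[:,:,1]>50)).astype(np.uint8)
    m=cv2.morphologyEx(m,cv2.MORPH_CLOSE,np.ones((9,9)))
    y,x=np.nonzero(m); r=cv2.minAreaRect(np.c_[x,y].astype(np.float32)); return np.array(r[0])+[x0,y0],r[1],r[2]
def dark(s,bounds,th=60):
    x0,y0,x1,y1=bounds; im=s['pixels'][y0:y1,x0:x1].max(2)
    n,l,st,c=cv2.connectedComponentsWithStats((im<th).astype(np.uint8))
    return [(st[i,4],(c[i]+[x0,y0]).round(1),st[i,:4]+[x0,y0,0,0]) for i in range(1,n) if st[i,4]>15]
E
python3 - <<'E'
from h import *
a=np.load('pics/side0.png.npy',allow_pickle=True).item(); b=np.load('pics/w1.png.npy',allow_pickle=True).item()
va=vial(a,(330,165,390,200)); vb=vial(b,(170,100,230,190)); print(va,vb)
print('vial',tri((a,*va[0]),(b,*vb[0])))
print('knob',dark(a,(370,65,400,95)),dark(b,(440,130,495,180)))
for d in dark(b,(160,60,235,220)): print(d)
# bar's top ends in wrist view
for u,v in[(180,77),(202,73),(195,209),(221,205)]: print(onz(b,u,v,.04))
for n,u,v in [('hingeL',313,25),('frontL',345,202),('frontR',497,172),('knob',467,156)]: print(n,onz(b,u,v,.06))
E
```

```text
(array([358.50733566, 183.9511013 ]), (27.294645309448242, 4.400766849517822), 8.530765533447266) (array([195.94306183, 145.00656891]), (47.072303771972656, 9.055305480957031), 83.41805267333984)
vial [0.49982962 0.00656117 0.04145002]
knob [(np.int32(223), array([384.7,  77.2]), array([376,  69,  19,  18]))] [(np.int32(588), array([467.5, 157. ]), array([447, 139,  40,  35]))]
(np.int32(40), array([203.8,  77.6]), array([200,  74,   9,   8]))
(np.int32(28), array([217.9, 204.9]), array([215, 201,   7,   9]))
[0.57531725 0.00477893 0.04      ]
[ 0.57510177 -0.02071571  0.04      ]
[0.42512157 0.0293052  0.04      ]
[ 0.4246591  -0.00431305  0.04      ]
hingeL [ 0.59607184 -0.15030412  0.06      ]
frontL [ 0.40727133 -0.15700177  0.06      ]
frontR [ 0.41325462 -0.33610002  0.06      ]
knob [ 0.43731533 -0.30211477  0.06      ]
```

```bash
python3 - <<'E'
from h import *
b=np.load('pics/w1.png.npy',allow_pickle=True).item()['pixels']
c=np.hstack([cv2.resize(b[60:220,150:240],(337,600),interpolation=cv2.INTER_CUBIC),cv2.resize(b[0:220,300:500][:, :],(460,600),interpolation=cv2.INTER_CUBIC)])
cv2.imwrite('pics/c2.png',c[:,:,::-1])
E
```

```text
(no output)
```

View pics/c2.png

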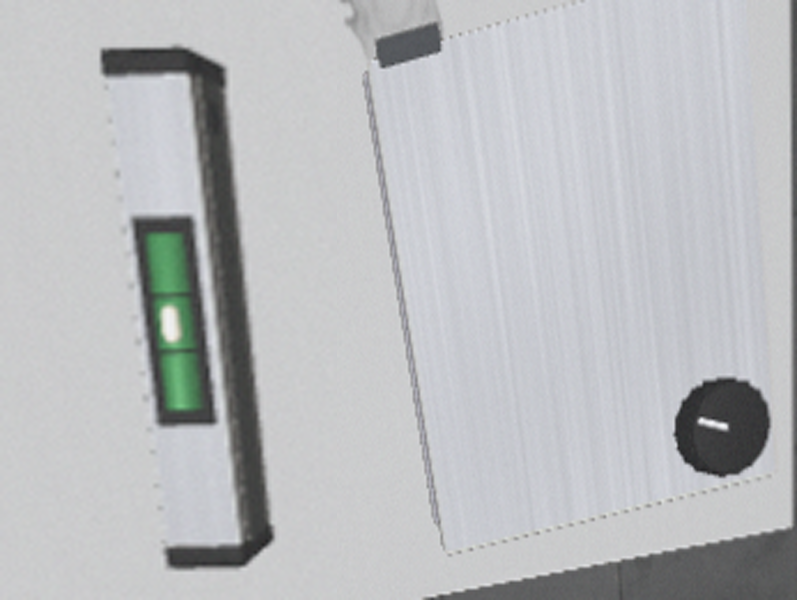

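The enlarged crop: level top corners back (102,50),(188,48), front (168,566),(243,563), hole end likely the back; shelf top corners front-left (446,552), back-left (375,68), front-right ≈(770,478); knob mark points roughly left at (713,424).

```bash
python3 - <<'E'
from h import *
a=np.load('pics/side0.png.npy',allow_pickle=True).item(); b=np.load('pics/w1.png.npy',allow_pickle=True).item()
L=lambda x,y:(150+x*90/337,60+y*160/600); S=lambda x,y:(300+(x-337)*200/460,y*220/600)
P=[onz(b,*L(*p),.04) for p in [(102,50),(188,48),(168,566),(243,563)]]
for p in P: print(p.round(4))
bk=(P[0]+P[1])/2; fr=(P[2]+P[3])/2; d=bk-fr; print('mid',(bk+fr)/2,'yaw',np.degrees(np.arctan2(d[1],d[0])),np.linalg.norm(d))
fl=onz(b,*S(446,552),.065); bl=onz(b,*S(375,68),.055); frr=onz(b,*S(770,478),.065)
print(fl,bl,frr); e=bl-fl; f=frr-fl
print('yaw',np.degrees(np.arctan2(e[1],e[0])),np.degrees(np.arctan2(f[0],-f[1])),np.linalg.norm(e),np.linalg.norm(f))
print('knob tri',tri((a,384.7,77.2),(b,467,157.)))
# shelf front-left corner in side: crop1 (455,218)
print('fl tri',tri((a,250+455/3,50+218/3),(b,*S(446,552))))
print('bl tri',tri((a,250+194/3,50+228/3),(b,*S(375,68))))
E
```

```text
[0.5795 0.0068 0.04  ]
[ 0.5756 -0.0188  0.04  ]
[0.4227 0.0302 0.04  ]
[0.4195 0.0049 0.04  ]
mid [0.49934257 0.00576594 0.04      ] yaw -8.560030511577978 0.1582031535015938
[ 0.40749436 -0.1594274   0.065     ] [ 0.5967382 -0.154115   0.055    ] [ 0.4122234  -0.32358195  0.065     ]
yaw 1.6079660359364247 1.6501475992203258 0.18958230851170754 0.1642226598219583
knob tri [ 0.44019344 -0.29127224  0.08567742]
fl tri [ 0.40572726 -0.15959268  0.06327033]
bl tri [ 0.59817523 -0.15439851  0.04938993]
```

```bash
python3 - <<'E'
from h import *
b=np.load('pics/w1.png.npy',allow_pickle=True).item()
print(onz(b,127,150,.0),onz(b,125,150,.06),onz(b,93,52,.08),onz(b,45,55,.1),onz(b,45,55,.16))
E
python3 -m inch '0.5 0.9 -0.5 1.1 -0.2;0.5 0.9 -1 0 -0.2;0.5 0.7 -1 0 -0.2;0 0 -1 0 -0.2;0 0 0 0 -0.2;0 0 0 0 -0.2;0 0 0 0 -0.2'
python3 - <<'E'
from h import *
s=snap('wrist','w2.png'); v=vial(s,(100,0,540,330)); print(v,onz(s,*v[0],.0415)); st=get_state(); print(st['tool_pos'],st['tool_rot'])
a=snap('side','s2.png')
E
```

```text
[0.50973291 0.11168728 0.        ] [0.50880667 0.08160295 0.06      ] [0.60512391 0.07087192 0.08      ] [0.60509516 0.1061839  0.1       ] [0.58739571 0.06571    0.16      ]
t: 2.3
tool_pos: [0.4817, -0.0256, 0.1717]
tool_rot: [0.0, 0.997, -0.076, 0.002]
force: [0.3, -0.0, 0.9]
finger_gap: 0.604
gripper_force: 0.0
(array([271.92144775, 208.92892456]), (64.46946716308594, 13.832719802856445), 87.1375961303711) [0.50013897 0.00634773 0.0415    ]
[ 0.48185266 -0.02542355  0.17189985] [ 1.77894032e-04  9.97120082e-01 -7.58085375e-02  2.13936249e-03]
```

View pics/w2.png

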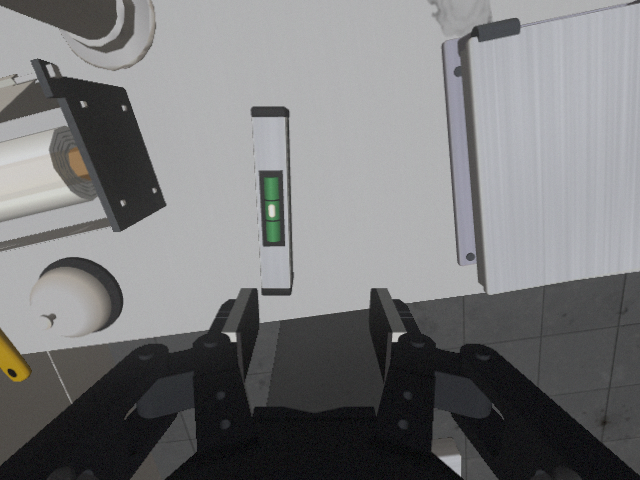

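Wrist view: vial at (272,209), bar clear of the box panel (y≈0.08); the gripper needs to go about 18 mm further and 32 mm left.

```bash
python3 -m inch '0.18 0.32 0 0 -0.2;0.18 0.32 0 0 -0.2;0 0 -0.5 0 -0.2;0 0 -0.5 0 -0.2;0 0 -0.5 0 -0.2;0 0 0 0 -0.2;0 0 0 0 -0.2'
```

```text
t: 3.1
tool_pos: [0.499, 0.0074, 0.0959]
tool_rot: [0.0, 0.997, -0.075, 0.001]
force: [0.6, -0.8, 0.3]
finger_gap: 0.6
gripper_force: 0.0
```

```bash
python3 -m inch '0 0 -0.5 0 -0.2;0 0 -0.5 0 -0.2;0 0 -0.5 0 -0.2;0 0 -0.2 0 -0.2;0 0 0 0 -0.2;0 0 0 0 -0.2;0 0 0 0 0.8;0 0 0 0 0.8;0 0 0 0 0.8;0 0 0 0 0.8'
```

```text
t: 4.1
tool_pos: [0.4992, 0.0076, 0.0108]
tool_rot: [0.0, 0.997, -0.075, 0.001]
force: [-0.8, -0.8, 7.7]
finger_gap: 0.295
gripper_force: 59.6
```

```bash
python3 -m inch '0 0 0.4 0 0.8;0 0 0.8 0 0.8;0 0 0.8 0 0.8;0 -0.5 0.4 2.5 0.8;0 -0.7 0 2.5 0.8;0 -0.7 0 2.5 0.8;0 -0.7 0 2.7 0.8;0 -0.7 0 0 0.8;0 -0.7 0 0 0.8;0 -0.3 0 0 0.8'
python3 -m inch '0 0 0 0 0.8;0 0 0 0 0.8;0 0 0 0 0.8'
python3 - <<'E'
from h import *
s=snap('wrist','w3.png');a=snap('side','s3.png')
try:
  v=vial(a,(290,50,400,130)); print(v, onz(a,*v[0],.115+.0415))
except Exception as e: print(e)
c=np.hstack([s['pixels'],a['pixels'][30:150,290:430].repeat(4,0).repeat(4,1)]); c=cv2.resize(c,(800,320)); cv2.imwrite('pics/c3.png',c[:,:,::-1])
E
```

```text
t: 5.1
tool_pos: [0.4972, -0.2116, 0.1297]
tool_rot: [0.001, 1.0, 0.012, -0.0]
force: [0.3, -0.7, -2.2]
finger_gap: 0.293
gripper_force: 59.6
t: 5.4
tool_pos: [0.4984, -0.2051, 0.1295]
tool_rot: [-0.001, 1.0, 0.015, -0.0]
force: [-0.2, 0.3, -1.5]
finger_gap: 0.292
gripper_force: 59.6
(array([362.5,  71.5]), (3.0, 25.0), 90.0) [ 0.49812176 -0.21143666  0.1565    ]
```

View pics/c3.png

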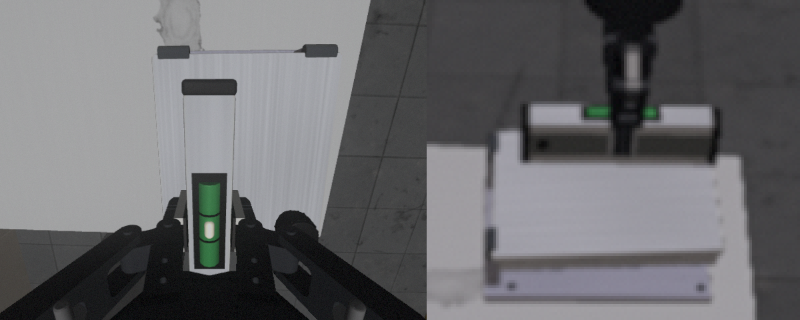

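Level held above the shelf aligned with it, hole (+x) end towards the back, knob visible at right. Lower it.

```bash
python3 -m inch '0.08 0 -0.3 0 0.8;0 0 -0.3 0 0.8;0 0 -0.2 0 0.8;0 0 -0.15 0 0.8;0 0 0 0 0.8;0 0 0 0 0.8'; python3 -m inch '0 0 -0.08 0 0.8;0 0 -0.05 0 0.8;0 0 0 0 0.8;0 0 0 0 0.8'
```

```text
t: 6.1
tool_pos: [0.5022, -0.2073, 0.0818]
tool_rot: [-0.0, 1.0, 0.014, -0.0]
force: [-0.3, 0.2, -2.6]
finger_gap: 0.296
gripper_force: 59.5
t: 6.5
tool_pos: [0.5022, -0.2073, 0.0756]
tool_rot: [0.0, 1.0, 0.014, 0.0]
force: [-0.6, 0.5, -2.1]
finger_gap: 0.291
gripper_force: 59.5
```

```bash
python3 -m inch '0 0 -0.04 0 0.8;0 0 0 0 0.8;0 0 0 0 0.8'; python3 -m inch '0 0 -0.04 0 0.8;0 0 0 0 0.8;0 0 0 0 0.8'
```

```text
t: 6.8
tool_pos: [0.5025, -0.2074, 0.0737]
tool_rot: [0.0, 1.0, 0.014, 0.0]
force: [0.5, -0.6, 0.6]
finger_gap: 0.293
gripper_force: 59.8
t: 7.1
tool_pos: [0.5023, -0.2074, 0.0715]
tool_rot: [0.0, 1.0, 0.014, 0.0]
force: [0.2, -0.2, 0.5]
finger_gap: 0.295
gripper_force: 59.9
```

```bash
python3 -m inch '0 0 0 0 -0.2;0 0 0 0 -0.2;0 0 0 0 -0.2;0 0 0 0 -0.2;0 0 0 0 -0.2;0 0 0 0 -0.2;0 0 0 0 -0.2;0 0 0.5 0 -0.2;0 0 0.8 0 -0.2;0 0 0.8 0 -0.2'; python3 -m inch '-0.7 0 0.5 0 0;-0.7 0 0.5 0 1;-0.7 0 0.5 0 1;0 0 0 0 1;0 0 0 0 1;0 0 0 0 1;0 0 0 0 1'
python3 - <<'E'
from h import *
s=snap('wrist','w4.png'); a=snap('side','s4.png')
v=vial(a,(290,50,400,130)); w=vial(s,(100,0,540,330)); print(v,w,tri((a,*v[0]),(s,*w[0])))
E
```

```text
t: 8.1
tool_pos: [0.5016, -0.207, 0.1773]
tool_rot: [-0.0, 1.0, 0.014, -0.001]
force: [0.3, -1.1, 0.4]
finger_gap: 0.6
gripper_force: 0.0
t: 8.8
tool_pos: [0.3977, -0.2068, 0.2507]
tool_rot: [-0.001, 1.0, 0.015, -0.0]
force: [0.1, 0.5, 0.8]
finger_gap: -0.003
gripper_force: 0.0
(array([357.5,  93.5]), (23.0, 3.0), 0.0) (array([318.5,  85.5]), (73.0, 13.0), 90.0) [ 0.50575905 -0.20706747  0.10177781]
```

View pics/w4.png

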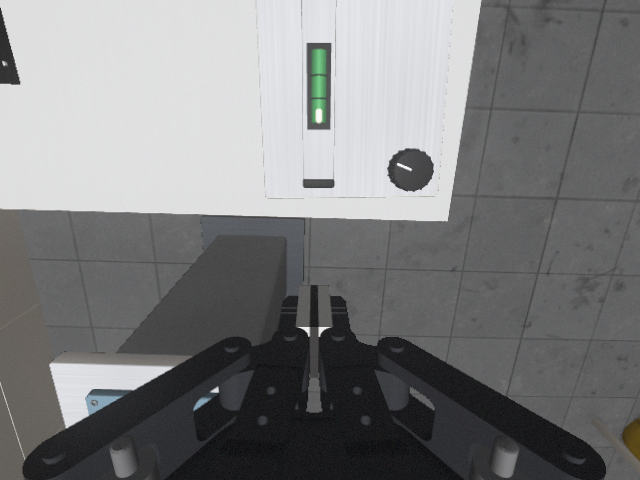

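Level stands on the shelf: vial (318,86), bubble at its front end (shelf up), knob at (411,170) with its mark to the left. Now press at the front end.

```bash
python3 -m inch '0.56 -0.01 -0.8 0 1;0.56 -0.01 -0.8 0 1;0 0 -0.6 0 1;0 0 -0.3 0 1;0 0 0 0 1;0 0 0 0 1'; python3 -m inch '0 0 -0.1 0 1;0 0 -0.1 0 1;0 0 -0.1 0 1;0 0 0 0 1;0 0 0 0 1'
```

```text
t: 9.5
tool_pos: [0.4535, -0.2081, 0.1265]
tool_rot: [-0.0, 1.0, 0.014, -0.0]
force: [0.6, -0.7, -0.5]
finger_gap: -0.001
gripper_force: 0.0
t: 10.0
tool_pos: [0.4531, -0.2083, 0.1115]
tool_rot: [-0.0, 1.0, 0.014, -0.0]
force: [0.6, -0.1, 0.1]
finger_gap: -0.0
gripper_force: 0.0
```

```bash
for i in 1; do :; done; python3 -m inch '0 0 -0.1 0 1;0 0 -0.1 0 1;0 0 0 0 1;0 0 0 0 1'; python3 -m inch '0 0 -0.06 0 1;0 0 0 0 1;0 0 0 0 1';python3 -m inch '0 0 -0.06 0 1;0 0 0 0 1;0 0 0 0 1';python3 -m inch '0 0 -0.06 0 1;0 0 0 0 1;0 0 0 0 1'
```

```text
t: 10.4
tool_pos: [0.453, -0.2082, 0.1013]
tool_rot: [-0.0, 1.0, 0.014, -0.0]
force: [-0.4, -0.1, 2.8]
finger_gap: -0.002
gripper_force: 0.9
t: 10.7
tool_pos: [0.4531, -0.2083, 0.0985]
tool_rot: [-0.0, 1.0, 0.014, -0.0]
force: [-1.2, -0.2, 2.0]
finger_gap: -0.0
gripper_force: 1.0
t: 11.0
tool_pos: [0.4531, -0.2083, 0.0954]
tool_rot: [-0.0, 1.0, 0.014, -0.0]
force: [-1.6, 0.1, 2.5]
finger_gap: 0.002
gripper_force: 1.2
t: 11.3
tool_pos: [0.4531, -0.2083, 0.0924]
tool_rot: [0.0, 1.0, 0.014, -0.0]
force: [-1.7, -1.1, 2.6]
finger_gap: 0.002
gripper_force: 1.5
```

```bash
python3 -m inch '0 0 -0.04 0 1;0 0 0 0 1;0 0 0 0 1';python3 -m inch '0 0 -0.03 0 1;0 0 0 0 1;0 0 0 0 1'; python3 -m inch '0 0 -0.03 0 1;0 0 0 0 1;0 0 0 0 1'
```

```text
t: 11.6
tool_pos: [0.4531, -0.2084, 0.0917]
tool_rot: [0.0, 1.0, 0.014, -0.0]
force: [-7.0, 1.2, 19.3]
finger_gap: -0.004
gripper_force: 9.6
t: 11.9
tool_pos: [0.4531, -0.2084, 0.0914]
tool_rot: [0.001, 1.0, 0.014, -0.0]
force: [-12.4, 3.7, 35.3]
finger_gap: -0.001
gripper_force: 17.6
t: 12.2
tool_pos: [0.453, -0.2085, 0.091]
tool_rot: [0.001, 1.0, 0.014, -0.001]
force: [-16.6, 4.8, 50.6]
finger_gap: 0.002
gripper_force: 25.3
```

Foot landed hard; back off to about 15 N and read the bubble.

```bash
python3 -m inch '0 0 -0 0 1;0 0 0.035 0 1;0 0 0.035 0 1;0 0 0 0 1;0 0 0 0 1;0 0 0 0 1;0 0 0 0 1;0 0 0 0 1'
cat >> h.py <<'E'
def bubble(n=4,box=(200,150,440,479),tag=None):
    "mean offset (mm, + to level +x) of bubble from middle of green vial, by axial extents in wrist view"
    out=[]
    for k in range(n):
        s=snap('wrist',tag if k==0 else None); x0,y0,x1,y1=box; im=s['pixels'][y0:y1,x0:x1].astype(int)
        g=((im[:,:,1]>im[:,:,0]*1.5)&(im[:,:,1]>im[:,:,2]*1.3)&(im[:,:,1]>50)).astype(np.uint8)
        c=max(cv2.findContours(cv2.morphologyEx(g,cv2.MORPH_CLOSE,np.ones((25,25))),0,2)[0],key=cv2.contourArea)
        hx,hy,hw,hh=cv2.boundingRect(c)
        w=np.zeros_like(g); w[hy:hy+hh,hx:hx+hw]=(im[hy:hy+hh,hx:hx+hw].min(2)>140)
        m=cv2.moments(w,True); 
        if m['m00']==0: print('none',hx+x0,hy+y0,hw,hh); continue
        u,v=m['m10']/m['m00']+x0,m['m01']/m['m00']+y0
        out.append(((onz(s,u,v,.098)[:2]),onz(s,x0+hx+hw/2,y0+hy,.098)[0],onz(s,x0+hx+hw/2,y0+hy+hh,.098)[0],(round(u),round(v)),(hx+x0,hy+y0,hw,hh),m['m00']))
    for o in out: print(o)
    return out
E
python3 -c "
from h import *
bubble(2,tag='w5.png'); st=get_state(); print(st['force'],st['tool_pos'])"
```

```text
t: 13.0
tool_pos: [0.4532, -0.2084, 0.0917]
tool_rot: [0.0, 1.0, 0.014, -0.0]
force: [-4.6, 0.8, 12.3]
finger_gap: 0.001
gripper_force: 6.4
(array([ 0.51547378, -0.20695173]), np.float64(0.5227498379171529), np.float64(0.4750152445318632), (314, 169), (300, 150, 29, 113), 303.0)
(array([ 0.51547686, -0.2069477 ]), np.float64(0.522755535078395), np.float64(0.4750215490121973), (314, 169), (301, 150, 28, 113), 301.0)
[-4.54865214  0.0525749  12.39088593] [ 0.45316709 -0.2083881   0.09169718]
```

View pics/w5.png

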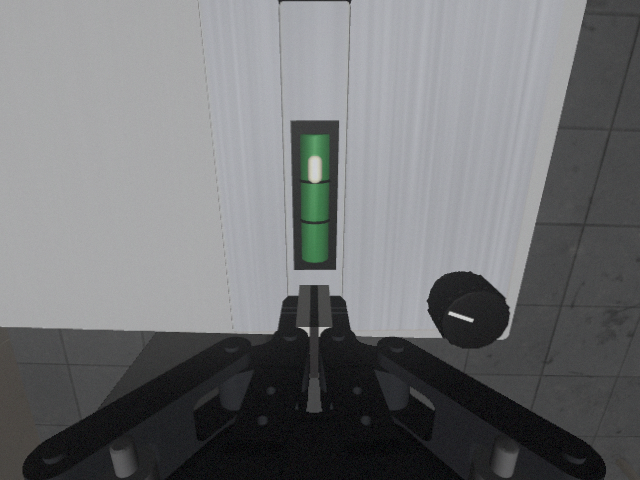

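Pressed: bubble (314,169) stands behind the back line (row 181; front line row 222) → back high, front must rise.

```bash
python3 -c "
from h import *
s=np.load('pics/w5.png.npy',allow_pickle=True).item()
f=lambda v,u=315:onz(s,u,v,.096)[0]
print(f(181),f(222),f(169),f(134.5),f(263.5))
m=(f(181)+f(222))/2; print('off mm',(f(169)-m)*1000,'slope',(f(169)-m)/.557, 'turn',(f(169)-m)/.557/.019)
print('knob mark',onz(s,461,317,.08),'knobtop',onz(s,475,318,.085))
"
```

```text
0.5103124683040082 0.49294703485026714 0.5151558086061606 0.5285276661919313 0.4739489854228821
off mm 13.526057029022876 slope 0.024283764863595826 turn 1.2780928875576751
knob mark [ 0.43929864 -0.28556958  0.08      ] knobtop [ 0.44190553 -0.29020032  0.085     ]
```

```bash
python3 -m inch '0 0 0.3 0 1;0 0 0.6 0 1;0 0 0.8 0 1;0 -0.4 0.8 0 -1;-0.14 -0.8 0 0 -1;-0.14 -0.5 0 0 -1;0 0 0 0 -1;0 0 0 0 -1;0 0 0 0 -1'
python3 - <<'E'
from h import *
s=snap('wrist','w6.png'); a=np.load('pics/w1.png.npy',allow_pickle=True).item(); c=np.load('pics/w4.png.npy',allow_pickle=True).item()
def mark(s,b):
    x0,y0,x1,y1=b; im=s['pixels'][y0:y1,x0:x1].min(2); x0_=s['pixels'][y0:y1,x0:x1].max(2)
    k=cv2.morphologyEx((x0_<90).astype(np.uint8),cv2.MORPH_CLOSE,np.ones((9,9)))
    n,l,st,ct=cv2.connectedComponentsWithStats(k); i=1+st[1:,4].argmax(); k=cv2.erode((l==i).astype(np.uint8),np.ones((3,3)))
    w=((im>120)&(k>0)); y,x=np.nonzero(w); return (x.mean()+x0,y.mean()+y0),ct[i]+[x0,y0],st[i]
A=mark(a,(440,130,495,180));C=mark(c,(380,140,440,200)); S=mark(s,(240,120,420,290)); print(A,C,S)
for o in [((a,*A[0]),(s,*S[0])),((c,*C[0]),(s,*S[0])),((a,*A[0]),(c,*C[0]),(s,*S[0]))]: print(tri(*o))
print('knob c', onz(s,*S[1],.085),onz(c,*C[1],.085)); print(get_state()['tool_pos'],get_state()['q'])
E
```

```text
t: 14.0
tool_pos: [0.4397, -0.2918, 0.2157]
tool_rot: [-0.0, 1.0, 0.015, 0.0]
force: [0.1, 0.7, 0.2]
finger_gap: 0.99
gripper_force: 0.0
((np.float64(463.0), np.float64(155.0)), array([467.00614035, 156.18245614]), array([   7,    9,   41,   36, 1140], dtype=int32)) ((np.float64(403.92452830188677), np.float64(166.43396226415095)), array([410.28532792, 169.42799189]), array([   8,    9,   46,   42, 1479], dtype=int32)) ((np.float64(303.96491228070175), np.float64(221.87719298245614)), array([314.28140704, 222.69723618]), array([  52,   79,   45,   47, 1592], dtype=int32))
[ 0.44419916 -0.283581    0.09448835]
[ 0.4443539  -0.28353146  0.09510855]
[ 0.44433852 -0.28353132  0.09466765]
knob c [ 0.44081618 -0.29207603  0.085     ] [ 0.44102514 -0.29205434  0.085     ]
[ 0.43977781 -0.29173994  0.21575172] [ 0.75549662  0.36807658 -0.31614867  1.86195648  0.13864103  0.93321972
 -1.16392301]
```

View pics/w6.png

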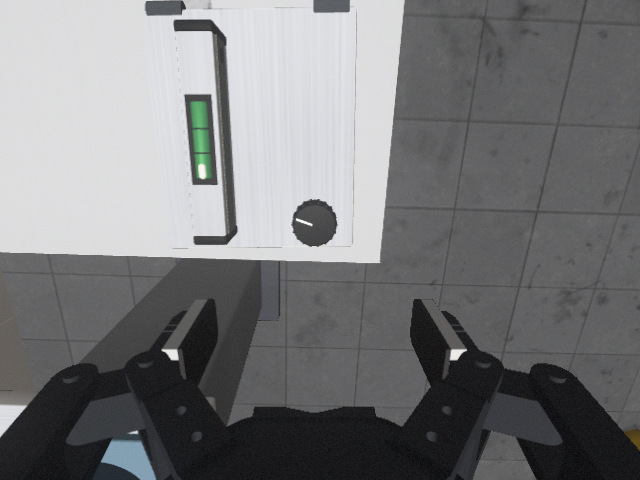

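Knob at (314,223), top z≈0.0945, centre (0.441,−0.292). Pre-turn +36°, descend, grip.

```bash
python3 -m inch '0.01 0 0 7.3 -1;0.01 0 0 7.3 -1;0 0 -0.4 7.3 -1;0 0 -0.6 7.3 -1;0 0 -0.6 7.3 -1;0 0 -0.4 0 -1;0 0 0 0 -1;0 0 0 0 -1'; python3 -c "
from h import *
print(get_state()['q'])"
```

```text
t: 14.85
tool_pos: [0.4407, -0.2925, 0.1163]
tool_rot: [-0.0, 0.945, 0.327, 0.0]
force: [-0.4, 0.7, -0.4]
finger_gap: 1.001
gripper_force: 0.0
[ 0.81497404  0.52824471 -0.40120766  1.9269958   0.29435201  0.74361037
 -0.66031944]
```

```bash
python3 -m inch '0 0 -0.3 0 -1;0 0 -0.3 0 -1;0 0 -0.3 0 -1;0 0 0 0 -1;0 0 0 0 -1;0 0 0 0 0.5;0 0 0 0 0.5;0 0 0 0 0.5;0 0 0 0 0.5;0 0 0 0 0.5'; python3 -m inch '0 0 0 0 0.5;0 0 0 0 0.5'
```

```text
t: 15.85
tool_pos: [0.4399, -0.2931, 0.0711]
tool_rot: [-0.0, 0.945, 0.327, -0.0]
force: [-0.4, 0.8, 2.2]
finger_gap: 0.398
gripper_force: 59.4
t: 16.05
tool_pos: [0.4399, -0.2931, 0.0709]
tool_rot: [-0.0, 0.945, 0.327, -0.0]
force: [-1.1, 1.7, 2.2]
finger_gap: 0.401
gripper_force: 59.5
```

```bash
python3 -m inch '0 0 0 -7.3 0.5;0 0 0 -7.3 0.5;0 0 0 -7.3 0.5;0 0 0 -7.3 0.5;0 0 0 -7.3 0.5;0 0 0 -7.3 0.5;0 0 0 -7.3 0.5;0 0 0 -7.3 0.5;0 0 0 -7.3 0.5;0 0 0 -7.3 0.5'; python3 -m inch '0 0 0 0 0.5;0 0 0 0 0.5;0 0 0 0 0.5'
```

```text
t: 17.05
tool_pos: [0.4393, -0.2917, 0.0702]
tool_rot: [-0.0, 0.954, -0.301, -0.001]
force: [0.0, 5.6, -3.5]
finger_gap: 0.403
gripper_force: 59.8
t: 17.35
tool_pos: [0.4396, -0.2915, 0.0704]
tool_rot: [-0.001, 0.955, -0.298, -0.001]
force: [-0.3, 5.0, -0.4]
finger_gap: 0.401
gripper_force: 59.8
```

```bash
python3 -m inch '0 0 0 0 -1;0 0 0 0 -1;0 0 0 0 -1;0 0 0.6 0 -1;0 0 0.8 0 -1;0 0 0.7 7.3 -1;0.14 0.5 0 7.3 0;0.14 0.8 0 7.3 1;0 0.38 0 7.3 1;0 0 0 7.1 1'; python3 -m inch '0 0 -0.3 0 1;0 0 -0.3 0 1;0 0 0 0 1;0 0 0 0 1'
python3 - <<'E'
from h import *
s=snap('wrist','w7.png'); bubble(1,box=(200,60,440,330))
E
```

```text
t: 18.35
tool_pos: [0.4549, -0.2061, 0.1763]
tool_rot: [-0.0, 1.0, 0.018, 0.0]
force: [0.7, -0.4, 0.3]
finger_gap: 0.331
gripper_force: 0.0
t: 18.75
tool_pos: [0.4543, -0.2096, 0.1462]
tool_rot: [0.0, 1.0, 0.012, 0.0]
force: [0.4, 0.1, 0.1]
finger_gap: -0.0
gripper_force: 0.0
(array([ 0.48209973, -0.20777714]), np.float64(0.5324352231595336), np.float64(0.47637628222702916), (312, 218), (301, 127, 21, 100), 163.0)
```

```bash
python3 -m inch '-0.02 0.02 -0.4 0 1;0 0 -0.3 0 1;0 0 -0.1 0 1;0 0 -0.1 0 1;0 0 0 0 1;0 0 0 0 1'; python3 -m inch '0 0 -0.06 0 1;0 0 0 0 1;0 0 0 0 1'; python3 -m inch '0 0 -0.03 0 1;0 0 0 0 1;0 0 0 0 1'
```

```text
t: 19.45
tool_pos: [0.4536, -0.2084, 0.1016]
tool_rot: [0.0, 1.0, 0.012, 0.0]
force: [-0.5, 0.9, 1.5]
finger_gap: -0.002
gripper_force: 0.9
t: 19.75
tool_pos: [0.4534, -0.2085, 0.0982]
tool_rot: [0.0, 1.0, 0.012, 0.0]
force: [-0.3, -1.1, 1.4]
finger_gap: -0.003
gripper_force: 1.0
t: 20.05
tool_pos: [0.453, -0.2085, 0.0964]
tool_rot: [0.0, 1.0, 0.012, -0.0]
force: [-1.6, -1.3, 3.0]
finger_gap: -0.004
gripper_force: 1.2
```

```bash
python3 -m inch '0 0 -0.03 0 1;0 0 0 0 1;0 0 0 0 1'; python3 -m inch '0 0 -0.02 0 1;0 0 0 0 1;0 0 0 0 1;0 0 0 0 1;0 0 0 0 1'
```

```text
t: 20.35
tool_pos: [0.453, -0.2084, 0.0952]
tool_rot: [0.0, 1.0, 0.012, -0.0]
force: [-3.2, -0.5, 6.9]
finger_gap: 0.001
gripper_force: 3.5
t: 20.85
tool_pos: [0.453, -0.2084, 0.0951]
tool_rot: [0.0, 1.0, 0.012, -0.0]
force: [-6.5, 0.6, 18.0]
finger_gap: 0.001
gripper_force: 8.9
```

```bash
python3 -m inch '0 0 0 0 1;0 0 0 0 1;0 0 0 0 1'; cat > rd.py <<'E'
from h import *
R=[]
for k in range(4):
    s=snap('wrist','r%d.png'%k); im=s['pixels'].astype(int)[100:285,285:345]
    g=(im[:,:,1]>im[:,:,0]*1.5)&(im[:,:,1]>im[:,:,2]*1.3)&(im[:,:,1]>50)
    y,x=np.nonzero(cv2.morphologyEx(g.astype(np.uint8),cv2.MORPH_OPEN,np.ones((3,3)))); t,b,l,r=y.min(),y.max()+1,x.min(),x.max()+1
    y,x=np.nonzero(im[t:b,l:r].min(2)>140); bv=y.mean()+t+100; bu=x.mean()+l+285
    edge=np.r_[l+2:l+6,r-6:r-2]; p=im[t:b,edge,1].mean(1)   # strips beside the bubble show the lines
    h=p.size; i=[np.argmin(p[int(h*.25):h//2])+int(h*.25), np.argmin(p[h//2:int(h*.75)])+h//2]
    lv=[q+t+100+.5 for q in i]; f=lambda v:onz(s,bu,v,.098)[0]
    L=[f(v) for v in lv]; m=sum(L)/2; off=f(bv+.5)-m; R.append(off/.557)
    if k==0: print('bubble px',bu,bv,'lines',lv,'gap mm',(L[0]-L[1])*1e3,'vial mid vs lines mm',((f(t+100)+f(b+100))/2-m)*1e3)
print('slope',np.mean(R),np.std(R),'turn rad',np.mean(R)/.019, get_state()['force'],get_state()['t'])
E
python3 rd.py
```

```text
t: 21.15
tool_pos: [0.453, -0.2084, 0.0951]
tool_rot: [0.0, 1.0, 0.012, -0.0]
force: [-6.5, 1.2, 16.5]
finger_gap: -0.001
gripper_force: 8.9
bubble px 313.7945205479452 198.72260273972603 lines [np.float64(178.5), np.float64(218.5)] gap mm 17.013186216113972 vial mid vs lines mm 0.05561489327254865
slope -0.00031921200404853877 4.4334403335852265e-05 turn rad -0.016800631792028356 [-5.11336677  1.05495512 17.41151241] 21.35
```

```bash
python3 -c "
from plant import job_done; print(job_done())"
```

```text
the job is handed in; nothing more can be done
None
```

I handed the job in with the gripper pressing the level at about 17 N, the foot on the base and the bubble centred (slope about -0.0003 rad, read from four pictures) after a 73° clockwise knob turn; no verdict came back, I viewed 11 pictures against the limit of 10, and my first press briefly reached about 50 N.

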